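Flip the tested specimen's status flag

ROBOT

A 7-joint arm with a two-finger parallel gripper is mounted at the origin on the work surface. World frame = base frame: x ahead of the robot, y to its left, z up, the work surface at z = 0. Lengths are in m, angles in rad, forces in N, time in s.
With the tool pointing down it reaches from about 0.4 to 0.925 m from the base axis. Payload 4.1 kg.
Tool frame: the origin (TCP) lies midway between the tips of the shut fingers; the grasp point (between the pads) lies 19 mm behind it; z points along the fingers, y is the line along which they close (so a half turn about z gives the same grasp; the last joint's range is limited). The gripper opens to 85 mm and grips with 20 to 120 N. Pads are 22 mm wide; open, the fingers measure 114 mm over their backs; the gripper's body (76 mm by 85 mm) begins 54 mm behind the grasp point. The pads swing forward as they close: fully open they stand 13 mm farther back than shut.
Start: joints at [-1.363, 0.398, 0.045, 1.537, -0.019, 1.207, -0.051], TCP at [0.196, 0.62, 0.231] pointing down, gripper open.
Joint ranges: [-2.82, 2.82], [-0.49, 2.23], [-1.37, 1.46], [0, 2.46], [-1.36, 4.5], [0.23, 2], [-2.94, 2.94]. Speed limits (rad/s): [2.57, 2.57, 3.14, 3.14, 3.14, 3.14, 3.14].

INTERFACE

Orientations are given as a unit quaternion [w, x, y, z].
In Python, from cell import sensors, capture, order gives the robot as it stands.
- The arm moves only by the shell command python3 -m creep 'ROWS' [OPENING] [FORCE]. ROWS is JSON, a list of rows, each an object of numbers: "dx", "dy", "dz": the shift along the tool's x, y, z in m; "turn": the turn about the tool's z in degrees. In form: [{"dx": .., "dy": .., "dz": .., "turn": ..}, ...]. A call has 1 to 20 rows; each row shifts and turns the commanded pose from where the row before left it, along the tool's axes as they then stand; what a row does not reach is not made up. A row lasts 1/12 s, in which the tool goes at most 41.7 mm and 7.16 degrees, less where a joint would pass 70% of its speed; a pose out of reach is approached as far as the arm can. A call is refused whole if a number of a shift passes 0.0417 or a number of a turn 7.16, either way. A call with a gripper value outside its range is refused whole. OPENING is the opening, from 0 (shut) to 1 (fully open), set as the call begins (- or left out, the last holds). The fingers move at their own pace and stop on an object; FORCE is the grip in N (left out, the last holds). Time passes only in rows, so rows that do not move let the fingers close. It gives the time, the measured TCP pose, the force, the opening and the grip force at its end, in the units of the state.
- sensors.state(): the state, without advancing time (a new reading comes with each control period).
- capture(name): name is "scene" or "top"; returns a dict with "img" (400x640x3 uint8, red, green, blue), "mtx" (3x3 intrinsics, pixels), "R" (3x3) and "t" (3): a world point X has camera coordinates R X + t. Camera axes: x right, y down, z forward; pixel columns grow to the right and rows downward; lengths in m; the calibration is good to about 2 mm. A picture is of the moment at which its call begins. There is no depth.
- order.sign_off(): hands the job in; it is judged then, once.
The state is a dict: "time_s": time; "joint_positions": joint angles; "joint_velocities": joint speeds; "effort": joint torques, N m; "tool_pos": TCP position; "tcp_rot": TCP orientation; "force": force on the tool from outside, world axes, zero at the start; "torque": the same for the moment, N m; "gripper_width": opening from 0.0 (shut) to 1.0 (fully open); "grip_force": force on a finger pad.
Only numpy, scipy, OpenCV 4.12 (cv2) and the standard library are available. Lean on these libraries where they do the work, as an engineer would, in place of code of your own. Each camera call takes 0.05 s, during which the arm holds its last target. There are 200 camera calls.

TASK

The round specimen has been through the compression tester: with a fingertip, tip over the hinged flag of its station (the flag straight across from it on the sample board), from lying on the right all the way over to the left, until it lies flat on its other rests with its bar face up. Push it over, do not pinch it; leave the other two flags, the specimens and everything else where they are.

Things in the scene. Friction and masses are not known exactly. Their poses are not given: they have to be found in the camera images.
- board: Fixed aluminium plate 240 x 360 x 12 mm. Origin on the bench under the middle hinge; x points to the robot's left (plate from -65 to 175 mm), y towards the robot (all turned by up to 0.3 rad). Hinge pins along y, middles at x 0, z 85, y 110 (near flag), 0 (middle), -110 mm (far), each between two cheeks (18 x 8 mm, 74 mm apart, top at z 95). Rest arms reach 37 mm from the pin both ways. Nests: 64 mm squares outlined on the plate at x 125 mm, one across from each hinge.
- flag_near (a joint): Angle (rad) of the near flag (near, middle or far from the robot). 0: level on its right-hand rests, pointing to the board's -x, ring face up; pi/2: upright; pi: level on its left-hand rests, pointing to +x, bar face up (stops at 0 and pi). Starts at 0 to 0.25. Stiff hinge: it stays where it is left and never falls; about 1 N at the free edge turns it.
- flag_near_edge (a point): Middle of the near flag's free edge, at half thickness; moves with it. The flag is a flat aluminium paddle, 56 mm wide along the hinge, 8 mm thick, free edge 75 mm from the pin, about 60 g. At angle 0 its underside is 69 mm above the plate, and farther than 37 mm from the pin only the plate (or bench, past the plate's edge) is under it.
- flag_near_hinge (a point): Middle of the near flag's hinge pin, 85 mm above the bench; fixed, axes as the board's. At angle 0 the upper face of the flag carries a ring mark, the lower one three parallel bars.
- flag_middle (a joint): Angle (rad) of the middle flag (near, middle or far from the robot). 0: level on its right-hand rests, pointing to the board's -x, ring face up; pi/2: upright; pi: level on its left-hand rests, pointing to +x, bar face up (stops at 0 and pi). Starts at 0 to 0.25. Stiff hinge: it stays where it is left and never falls; about 1 N at the free edge turns it.
- flag_middle_edge (a point): Middle of the middle flag's free edge, at half thickness; moves with it. The flag is a flat aluminium paddle, 56 mm wide along the hinge, 8 mm thick, free edge 75 mm from the pin, about 60 g. At angle 0 its underside is 69 mm above the plate, and farther than 37 mm from the pin only the plate (or bench, past the plate's edge) is under it.
- flag_middle_hinge (a point): Middle of the middle flag's hinge pin, 85 mm above the bench; fixed, axes as the board's. At angle 0 the upper face of the flag carries a ring mark, the lower one three parallel bars.
- flag_far (a joint): Angle (rad) of the far flag (near, middle or far from the robot). 0: level on its right-hand rests, pointing to the board's -x, ring face up; pi/2: upright; pi: level on its left-hand rests, pointing to +x, bar face up (stops at 0 and pi). Starts at 0 to 0.25. Stiff hinge: it stays where it is left and never falls; about 1 N at the free edge turns it.
- flag_far_edge (a point): Middle of the far flag's free edge, at half thickness; moves with it. The flag is a flat aluminium paddle, 56 mm wide along the hinge, 8 mm thick, free edge 75 mm from the pin, about 60 g. At angle 0 its underside is 69 mm above the plate, and farther than 37 mm from the pin only the plate (or bench, past the plate's edge) is under it.
- flag_far_hinge (a point): Middle of the far flag's hinge pin, 85 mm above the bench; fixed, axes as the board's. At angle 0 the upper face of the flag carries a ring mark, the lower one three parallel bars.
- round_specimen: Grey round puck, 46 mm diameter, 35 mm high, loose on the plate (12 mm up) in one of the three nests; which one varies. Origin: centre of its underside.
- square_specimen: Grey square block, 44 x 44 x 35 mm, loose on the plate in another nest. Origin: centre of its underside.
- stepped_specimen: Grey stepped block: base 46 x 46 x 15 mm with a 20 mm wide, 20 mm high rib, loose on the plate in the remaining nest. Origin: centre of its underside.
- gauge_pin: Steel pin, 14 mm diameter, 35 mm high, standing loose on the board between the near and middle nests. Bystander. Origin: underside.
- check_weight: Brass knobbed weight, 22 mm diameter, 34 mm high, standing loose on the board between the middle and far nests. Bystander. Origin: underside.
- screwdriver: Screwdriver lying on the bench left of the board. Bystander. Origin: underside, middle.
- jar: Closed jar, 64 mm diameter, 85 mm high, on the bench to the left. Bystander. Origin: underside.
- spare_platen: Aluminium plate 90 x 90 x 25 mm on the bench to the right. Bystander. Origin: underside.
- dish: White dish, 90 mm diameter, 30 mm high, on the bench to the right. Bystander. Origin: underside.
- wrench: Wrench lying flat on the bench, near right. Bystander. Origin: underside, middle.
There are look-alikes about, which are no part of the job. What is shaped like the round_specimen but pink is not meant.

How it is judged:
By the outcome, as a careful person would: the job done as asked, in the order asked, and still so for the second after the job is handed in, with the robot touching nothing.
It also fails if it takes over 38 s, if anything falls off the work surface, if the arm or the gripper's body presses on something with over 40 N, if the wrist force passes 120 N, or if a joint passes its speed limit or range.

## Working session

There is one attempt and no reset: what is moved stays moved. The work goes in short steps, Python scripts to look and compute and a shell command to move; the robot and the scene stay as the last step left them, time stands still between calls to the robot, and variables do not carry over. Pictures are saved under pics/ and viewed, at most 10 in all, crops included, and the job is handed in when it is done.

```bash
mkdir -p pics
python3 - <<'E'
from cell import sensors, capture
import cv2,numpy as np
for n in("scene","top"):
    c=capture(n); cv2.imwrite(f"pics/{n}0.png",c["img"][:,:,::-1])
    print(n,c["mtx"].tolist(),c["R"].round(4).tolist(),c["t"].round(4).tolist())
    np.savez(f"{n}0.npz",**c)
s=sensors.state();print(s["time_s"],s["tool_pos"],s["tcp_rot"],s["force"],s["gripper_width"])
E
```

```text
scene [[444.8382621412447, 0.0, 318.30586818158207], [0.0, 444.8382621412447, 202.18151700440336], [0.0, 0.0, 1.0]] [[-0.5929, 0.8053, 0.0053], [0.6159, 0.4576, -0.6413], [-0.5189, -0.3769, -0.7673]] [0.3223, -0.2928, 1.4792]
top [[440.5175103217326, 0.0, 320.9479693609952], [0.0, 440.5175103217326, 205.95399447196303], [0.0, 0.0, 1.0]] [[-0.0017, -1.0, 0.0062], [-0.9975, 0.0012, -0.0703], [0.0702, -0.0063, -0.9975]] [-0.0068, 0.5156, 1.1809]
0.1 [0.19611033 0.6191462  0.23041   ] [-8.31948454e-05  1.52743970e-01  9.88265439e-01 -8.33442639e-04] [ 0.0983022   0.34268972 -0.17097235] 0.9971991329538942
```

View pics/top0.png

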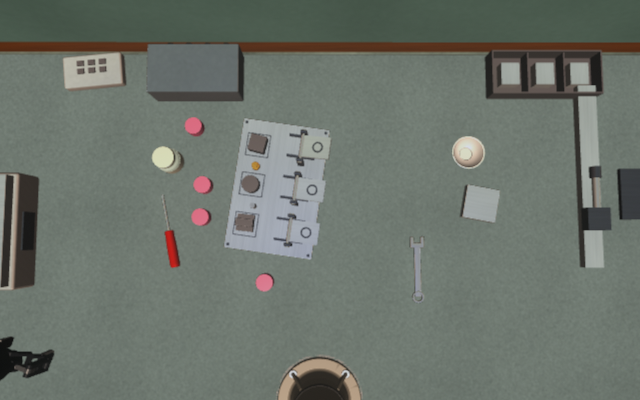

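View pics/scene0.png

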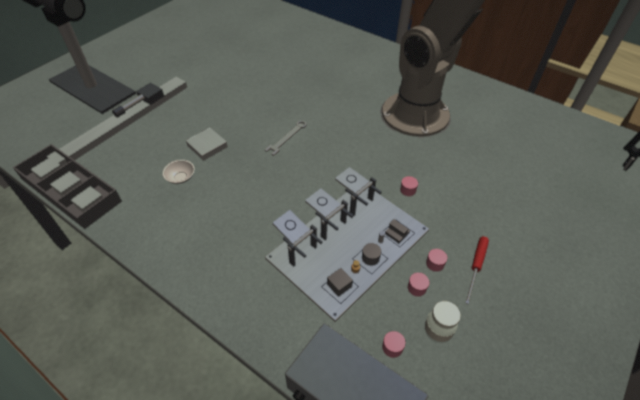

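The top view shows the round grey puck at (251,184), in the middle nest, so the target is the middle flag at about (308,190). The square block is at (258,143) and the stepped block at (245,222). Next I'll get the board pose and view enlarged crops.

```bash
cat > h.py <<'E'
import numpy as np
def ray(c,u,v,z):
    K,R,t=c["mtx"],c["R"],c["t"]; d=R.T@np.linalg.solve(K,[u,v,1.]); o=-R.T@t
    return o+d*(z-o[2])/d[2]
def proj(c,X):
    p=c["mtx"]@(c["R"]@np.asarray(X)+c["t"]); return p[:2]/p[2]
E
python3 - <<'E'
import numpy as np,cv2
from h import *
T=dict(np.load("top0.npz"));S=dict(np.load("scene0.npz"))
im=cv2.cvtColor(T["img"],cv2.COLOR_RGB2HSV); 
m=cv2.inRange(im,(100,15,120),(135,120,255)); m[:, :200]=0;m[:,345:]=0
m=cv2.morphologyEx(m,cv2.MORPH_CLOSE,np.ones((5,5)))
cs=max(cv2.findContours(m,0,2)[0],key=cv2.contourArea)
print(cv2.contourArea(cs),cv2.boxPoints(cv2.minAreaRect(cs)).tolist())
P=np.array([ray(T,u,v,.012) for u,v in cv2.boxPoints(cv2.minAreaRect(cs))]);print(P.round(4),np.linalg.norm(P-np.roll(P,1,0),axis=1))
a=cv2.resize(T["img"][105:270,215:345],None,fx=3.6,fy=3.6,interpolation=cv2.INTER_CUBIC)
b=cv2.resize(S["img"][160:325,260:435],None,fx=3.6,fy=3.6,interpolation=cv2.INTER_CUBIC)
cv2.imwrite("pics/a.png",a[:,:,::-1]);cv2.imwrite("pics/b.png",b[:,:,::-1])
E
```

```text
7812.0 [[223.44598388671875, 246.17568969726562], [240.44866943359375, 138.49191284179688], [330.77569580078125, 152.75405883789062], [313.77301025390625, 260.4378356933594]]
[[ 0.4069  0.2574  0.012 ]
 [ 0.7031  0.2146  0.012 ]
 [ 0.6632 -0.0349  0.012 ]
 [ 0.3679  0.0122  0.012 ]] [0.2482619  0.29932976 0.25263777 0.29899326]
```

View pics/a.png

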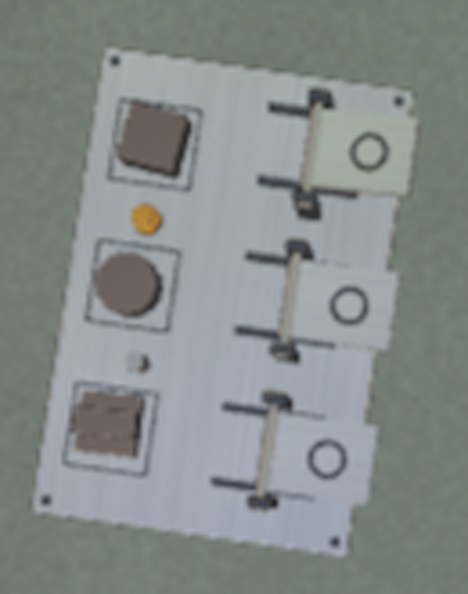

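View pics/b.png

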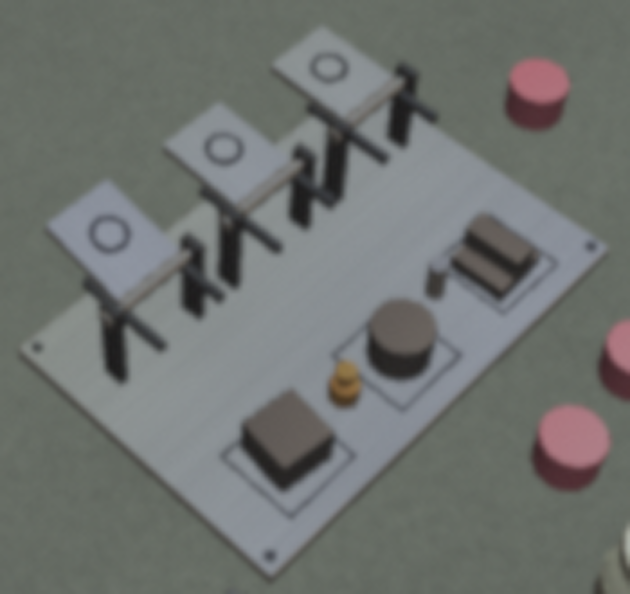

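The crops confirm the layout: round puck in the middle nest (crop a 127,284) and middle flag with its free edge from (397,270) to (387,350). The board corners in crop a are (107,48), (413,92), (345,556) and (35,512). In crop b the middle flag's free-edge corners are about (163,147) and (220,102).

```bash
cat >> h.py <<'E'
def tri(cams,pix):
    A=[];b=[]
    for c,(u,v) in zip(cams,pix):
        d=c["R"].T@np.linalg.solve(c["mtx"],[u,v,1.]);d/=np.linalg.norm(d);o=-c["R"].T@c["t"]
        M=np.eye(3)-np.outer(d,d);A.append(M);b.append(M@o)
    return np.linalg.solve(sum(A),sum(b))
E
python3 - <<'E'
import numpy as np
from h import *
from scipy.spatial.transform import Rotation as Ro
T=dict(np.load("top0.npz"));S=dict(np.load("scene0.npz"))
pa=lambda u,v:(215-.36+u/3.6,105-.36+v/3.6)
pb=lambda u,v:(260-.36+u/3.6,160-.36+v/3.6)
C=np.array([ray(T,*pa(*p),.012) for p in [(107,48),(413,92),(345,556),(35,512)]])
# board coords: x left (TL = +175,-180)
B=np.array([[.175,-.18],[-.065,-.18],[-.065,.18],[.175,.18]])
C2=np.array([ray(S,*pb(*p),.012) for p in [(272,578),(22,350),(607,247)]]);print("scene far-left, far-right, near-left",C2.round(4)[:,:2].tolist())
print("top",C.round(4).tolist())
def fit(B,C):
    # rigid 2D fit via complex
    b=B[:,0]+1j*B[:,1];c=C[:,0]+1j*C[:,1];a=np.vdot(b-b.mean(),c-c.mean());a/=abs(a)
    t=c.mean()-a*b.mean();r=abs(a*b+t-c);return np.angle(a),t,r
print(fit(B,C)); print("scene",fit(B[[0,1,3]],C2))
th,t,r=fit(B,C)
w=lambda x,y,z:np.array([*( (lambda q:(q.real,q.imag))(np.exp(1j*th)*(x+1j*y)+t)),z])
inv=lambda X:((X[0]+1j*X[1]-t)*np.exp(-1j*th))
for p,q in [((397,270),(163,147)),((387,350),(220,102)) ,((349,306),(224,149))]: # far corner far.. check pairing
    X=tri([T,S],[pa(*p),pb(*q)]);i=inv(X);print("edge",X.round(4),"board",round(i.real,4),round(i.imag,4),
      "res",np.abs(proj(T,X)-pa(*p)).max().round(2),np.abs(proj(S,X)-pb(*q)).max().round(2))
for y in(-.11,0,.11): print("hinge",w(0,y,.085).round(4),proj(T,w(0,y,.085)).round(1),(np.array(proj(T,w(0,y,.085)))-[214.64,104.64])*3.6)
E
```

```text
scene far-left, far-right, near-left [[0.7625, 0.2079], [0.7276, -0.0264], [0.4079, 0.2565]]
top [[0.7608, 0.2044, 0.012], [0.7263, -0.0312, 0.012], [0.3716, 0.0211, 0.012], [0.405, 0.2548, 0.012]]
(np.float64(1.427142453314925), np.complex128(0.5580455666178478+0.05784923164190462j), array([0.0010372 , 0.00118859, 0.0020726 , 0.00197139]))
scene (np.float64(1.432778785766636), np.complex128(0.5601597292013143+0.06016161125892355j), array([0.00079658, 0.0032026 , 0.00265139]))
edge [ 0.5779 -0.0172  0.0927] board -0.0715 -0.0304 res 0.03 0.04
edge [ 0.5207 -0.01    0.0932] board -0.0725 0.0273 res 0.05 0.06
edge [0.5524 0.0169 0.0905] board -0.0413 -0.0003 res 0.01 0.01
hinge [0.6669 0.0421 0.085 ] [301.9 146. ] [314.09959839 148.79489868]
hinge [0.558  0.0578 0.085 ] [295.7 187.7] [291.88118577 299.08610914]
hinge [0.4492 0.0736 0.085 ] [289.5 230. ] [269.35740487 451.44291123]
```

Measurements agree. The middle hinge is at about (0.559, 0.059, 0.085), with board +x along (0.143, 0.990). The flag edge is 72–75 mm from the pin with a tilt of about 0.05 rad. I'll shut the gripper and turn it so that tool x lies along board +x.

```bash
python3 -m creep '[{"turn":6.7},{"turn":6.7},{"turn":6.7},{"turn":6.7},{"turn":6.7},{"turn":6.7},{"turn":6.7},{"turn":6.7},{"turn":6.7},{"turn":6.7},{"turn":6.7},{"turn":6.7}]' 0 60
cat > where.py <<'E'
from cell import sensors
import numpy as np
from scipy.spatial.transform import Rotation as Ro
s=sensors.state();q=s["tcp_rot"];R=Ro.from_quat([q[1],q[2],q[3],q[0]]).as_matrix()
p=np.array(s["tool_pos"]);h=np.array([.559,.059,.085]);bx=np.array([.142,.990,0]);by=np.array([-.990,.142,0])
print("t",s["time_s"],"p",p.round(4),"board",((p-h)@bx).round(4),((p-h)@by).round(4),"h",(p[2]-.085).round(4))
print("tool x,y",R[:,0].round(3),R[:,1].round(3),"F",np.array(s["force"]).round(1),"along bx",(np.array(s["force"])@bx).round(1),"w",s["gripper_width"])
tgt=h-.105*bx+[0,0,.145]; print("to pre (tool axes)",(R.T@(tgt-p)).round(4), "j",np.round(s["joint_positions"],2))
E
python3 where.py
```

```text
t 0.1 p [0.1961 0.6191 0.2304] board 0.503 0.4388 h 0.1454
tool x,y [-0.953  0.302 -0.   ] [ 0.302  0.953 -0.002] F [ 0.1  0.3 -0.2] along bx 0.4 w 0.9971991329538942
to pre (tool axes) [-0.5322 -0.5281  0.0013] j [-1.36  0.4   0.05  1.54 -0.02  1.21 -0.05]invalid input
```

```bash
python3 -m creep '[{"dx":0,"dy":0,"dz":0,"turn":6.7},{"dx":0,"dy":0,"dz":0,"turn":6.7},{"dx":0,"dy":0,"dz":0,"turn":6.7},{"dx":0,"dy":0,"dz":0,"turn":6.7},{"dx":0,"dy":0,"dz":0,"turn":6.7},{"dx":0,"dy":0,"dz":0,"turn":6.7},{"dx":0,"dy":0,"dz":0,"turn":6.7},{"dx":0,"dy":0,"dz":0,"turn":6.7},{"dx":0,"dy":0,"dz":0,"turn":6.7},{"dx":0,"dy":0,"dz":0,"turn":6.7},{"dx":0,"dy":0,"dz":0,"turn":6.7},{"dx":0,"dy":0,"dz":0,"turn":6.7}]' 0 60
python3 where.py
```

```text
time_s: 1.1
tool_pos: [0.1961, 0.6193, 0.2307]
tcp_rot: [0.0, 0.756, 0.654, -0.0]
force: [0.0, 0.0, -0.6]
gripper_width: 0.002
grip_force: 0.0
t 1.1 p [0.1961 0.6193 0.2307] board 0.5032 0.4388 h 0.1457
tool x,y [ 0.144  0.99  -0.001] [ 0.99  -0.144 -0.   ] F [ 0.   0.  -0.6] along bx 0.0 w 0.0022226092037500754
to pre (tool axes) [-0.6071  0.4402  0.0013] j [-1.56  0.41  0.31  1.54 -0.13  1.21 -1.37]
```

```bash
python3 -m creep '[{"dx":-0.03,"dy":0.022,"dz":0,"turn":0},{"dx":-0.03,"dy":0.022,"dz":0,"turn":0},{"dx":-0.03,"dy":0.022,"dz":0,"turn":0},{"dx":-0.03,"dy":0.022,"dz":0,"turn":0},{"dx":-0.03,"dy":0.022,"dz":0,"turn":0},{"dx":-0.03,"dy":0.022,"dz":0,"turn":0},{"dx":-0.03,"dy":0.022,"dz":0,"turn":0},{"dx":-0.03,"dy":0.022,"dz":0,"turn":0},{"dx":-0.03,"dy":0.022,"dz":0,"turn":0},{"dx":-0.03,"dy":0.022,"dz":0,"turn":0},{"dx":-0.03,"dy":0.022,"dz":0,"turn":0},{"dx":-0.03,"dy":0.022,"dz":0,"turn":0},{"dx":-0.03,"dy":0.022,"dz":0,"turn":0},{"dx":-0.03,"dy":0.022,"dz":0,"turn":0},{"dx":-0.03,"dy":0.022,"dz":0,"turn":0},{"dx":-0.03,"dy":0.022,"dz":0,"turn":0},{"dx":-0.03,"dy":0.022,"dz":0,"turn":0},{"dx":-0.03,"dy":0.022,"dz":0,"turn":0},{"dx":-0.03,"dy":0.022,"dz":0,"turn":0},{"dx":-0.03,"dy":0.022,"dz":0,"turn":0}]'
python3 where.py
```

```text
time_s: 2.77
tool_pos: [0.5491, -0.037, 0.231]
tcp_rot: [-0.0, 0.754, 0.656, 0.0]
force: [0.8, 0.1, 0.9]
gripper_width: -0.001
grip_force: 0.0
t 2.7667 p [ 0.5491 -0.037   0.231 ] board -0.0964 -0.0038 h 0.146
tool x,y [0.138 0.99  0.   ] [ 0.99  -0.138 -0.   ] F [0.8 0.1 0.9] along bx 0.2 w -0.0008989897461160952
to pre (tool axes) [-0.0086 -0.0038  0.001 ] j [-0.65  0.29  0.78  1.79 -0.22  1.15  0.07]
```

```bash
python3 -m creep '[{"dx":-0.012,"dy":-0.004,"dz":0,"turn":0},{"dx":0,"dy":0,"dz":0.03,"turn":0},{"dx":0,"dy":0,"dz":0.03,"turn":0},{"dx":0,"dy":0,"dz":0.03,"turn":0},{"dx":0,"dy":0,"dz":0.03,"turn":0},{"dx":0,"dy":0,"dz":0.02,"turn":0},{"dx":0,"dy":0,"dz":0.013,"turn":0},{"dx":0,"dy":0,"dz":0,"turn":0}]'
python3 where.py
```

```text
time_s: 3.43
tool_pos: [0.5407, -0.0463, 0.0756]
tcp_rot: [-0.002, 0.754, 0.656, -0.002]
force: [-0.8, 0.3, 0.7]
gripper_width: 0.001
grip_force: 0.0
t 3.4333 p [ 0.5407 -0.0463  0.0756] board -0.1069 0.0032 h -0.0094
tool x,y [ 0.138  0.99  -0.001] [ 0.99  -0.138 -0.006] F [-0.8  0.3  0.7] along bx 0.1 w 0.0010200221820682446
to pre (tool axes) [ 0.0017  0.0023 -0.1544] j [-0.53  0.47  0.68  1.96 -0.39  0.85  0.22]
```

```bash
python3 -m creep '[{"dx":0.006,"dy":0,"dz":0,"turn":0},{"dx":0.006,"dy":0,"dz":0,"turn":0},{"dx":0.003,"dy":0,"dz":0,"turn":0},{"dx":0,"dy":0,"dz":0,"turn":0}]'; for i in 1 2 3 ; do python3 where.py | grep -o 'board.*\|along.*'; python3 -m creep '[{"dx":0.003,"dy":0,"dz":0,"turn":0},{"dx":0,"dy":0,"dz":0,"turn":0}]' | grep force: ; done; python3 where.py
```

```text
time_s: 3.77
tool_pos: [0.5466, -0.0303, 0.0795]
tcp_rot: [0.0, 0.754, 0.657, 0.001]
force: [-0.2, -1.2, 0.2]
gripper_width: -0.0
grip_force: 0.0
board -0.0902 -0.0004 h -0.0055
along bx -1.3 w -0.0003186166440897749
force: [-0.3, 0.4, -0.6]
grip_force: 0.0
board -0.0882 0.0003 h -0.0061
along bx 0.3 w 0.001599241572196329
force: [-0.4, 0.5, -0.6]
grip_force: 0.0
board -0.0855 0.0006 h -0.0066
along bx 0.4 w -0.0031372261197642262
force: [-1.4, -4.2, 1.1]
grip_force: 1.8
t 4.2667 p [ 0.5463 -0.0245  0.0783] board -0.0845 0.0007 h -0.0067
tool x,y [ 0.139  0.99  -0.002] [ 0.99  -0.139  0.   ] F [-1.4 -4.2  1.1] along bx -4.3 w 0.0014099030083258469
to pre (tool axes) [-0.0208  0.0007 -0.1516] j [-0.57  0.47  0.68  1.95 -0.39  0.85  0.18]
```

Contact is as expected: board x −84.5 mm, about 4 N. I'll press a little more and lift.

```bash
python3 -m creep '[{"dx":0.003,"dy":0,"dz":0,"turn":0},{"dx":0,"dy":0,"dz":-0.004,"turn":0},{"dx":0,"dy":0,"dz":-0.004,"turn":0},{"dx":0,"dy":0,"dz":0,"turn":0}]'; python3 where.py
python3 - <<'E'
from cell import capture
import cv2,numpy as np
c=capture("scene");np.savez("s1.npz",**c)
cv2.imwrite("pics/c.png",cv2.resize(c["img"][140:280,260:400],None,fx=4,fy=4,interpolation=cv2.INTER_CUBIC)[:,:,::-1])
E
```

```text
time_s: 4.6
tool_pos: [0.5464, -0.0237, 0.0868]
tcp_rot: [0.001, 0.755, 0.655, -0.001]
force: [-0.5, -7.8, 1.4]
gripper_width: -0.001
grip_force: 3.7
t 4.6 p [ 0.5464 -0.0237  0.0868] board -0.0837 0.0007 h 0.0018
tool x,y [ 0.141  0.99  -0.004] [ 0.99  -0.141  0.   ] F [-0.5 -7.8  1.4] along bx -7.8 w -0.0012801257338599104
to pre (tool axes) [-0.0219  0.0007 -0.1431] j [-0.58  0.46  0.69  1.94 -0.38  0.87  0.17]
```

View pics/c.png

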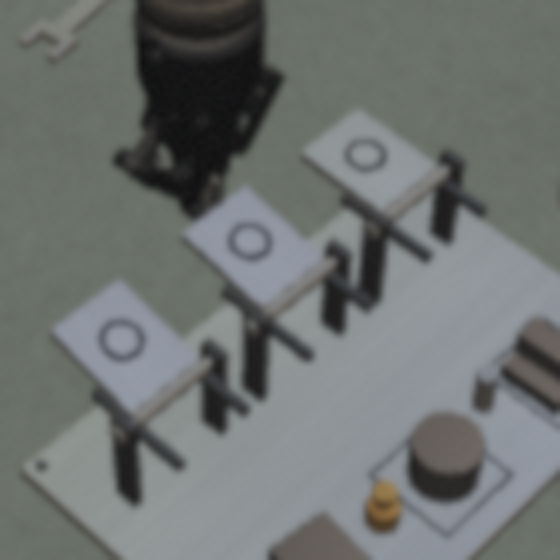

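The finger is pressed against the middle flag's free edge and the ring centre is at about (250,240) in the crop. I need numbers on whether the flag has turned, so I'll compare ring centroids before and after.

```bash
cat > ring.py <<'E'
import numpy as np,sys,cv2
from h import *
from scipy.optimize import minimize_scalar
from cell import capture
h=np.array([.559,.059,.085]);bx=np.array([.142,.990,0])
def ringpix(c,g):
    x,y=map(int,g);k=cv2.cvtColor(c["img"],cv2.COLOR_RGB2GRAY)[y-9:y+10,x-10:x+11]
    k=cv2.resize(k,None,fx=4,fy=4,interpolation=cv2.INTER_CUBIC);m=(k<np.percentile(k,90)-35).astype(np.uint8)
    best=None
    for q in cv2.findContours(m,cv2.RETR_LIST,cv2.CHAIN_APPROX_NONE)[0]:
        if len(q)>=20:
            e=cv2.fitEllipse(q);d=np.hypot(e[0][0]-42,e[0][1]-38)
            if 20<min(e[1]) and max(e[1])<60 and (best is None or d<best[0]):best=(d,e[0],e[1])
    return best and (x-10+best[1][0]/4-.375,y-9+best[1][1]/4-.375),best and best[2]
def ang(c,p):
    f=lambda a:np.sum((proj(c,h+(-.041*np.cos(a)+.004*np.sin(a))*bx+np.array([0,0,.041*np.sin(a)+.004*np.cos(a)]))-p)**2)
    r=minimize_scalar(f,bounds=(-.3,1.5),method="bounded");return r.x,r.fun**.5
S=dict(np.load("scene0.npz"));p0=ringpix(S,(322,201));print("before",p0,ang(S,p0[0]))
c=dict(np.load("s1.npz")) if len(sys.argv)<2 else capture("scene")
g=(322,200) if len(sys.argv)<3 else eval(sys.argv[2])
p=ringpix(c,g);print("after",p,p[0] and ang(c,p[0]))
E
python3 ring.py
```

```text
before ((321.72542095184326, 200.8737964630127), (32.647605895996094, 38.58174133300781)) (np.float64(0.09025851244821494), np.float64(0.62304540535256))
after ((322.0471878051758, 200.01387405395508), (35.71369171142578, 43.12868881225586)) (np.float64(0.18411314585673416), np.float64(0.6090780396236166))
```

The flag turned about 0.09 rad for an 8 mm lift, so friction lifting works. I'll continue along the arc.

```bash
python3 -m creep '[{"dx":0.0005,"dy":0,"dz":-0.004,"turn":0},{"dx":0.001,"dy":0,"dz":-0.004,"turn":0},{"dx":0.0015,"dy":0,"dz":-0.004,"turn":0},{"dx":0.0015,"dy":0,"dz":-0.004,"turn":0},{"dx":0.0015,"dy":0,"dz":-0.003,"turn":0},{"dx":0,"dy":0,"dz":0,"turn":0}]' >/dev/null; python3 where.py; python3 ring.py 1 "(323,197)"
```

```text
t 5.15 p [ 0.5472 -0.0186  0.1062] board -0.0784 0.0006 h 0.0212
tool x,y [ 0.141  0.99  -0.005] [ 0.99  -0.141  0.   ] F [-2.3 -8.4  4. ] along bx -8.6 w 0.00424183109132636
to pre (tool axes) [-0.0272  0.0007 -0.1237] j [-0.61  0.44  0.71  1.93 -0.35  0.9   0.14]
before ((321.72542095184326, 200.8737964630127), (32.647605895996094, 38.58174133300781)) (np.float64(0.09025851244821494), np.float64(0.62304540535256))
after ((323.5780382156372, 197.9683256149292), (29.11541175842285, 32.825313568115234)) (np.float64(0.4593686862553031), np.float64(0.7324492445814267))
```

```bash
python3 -m creep '[{"dx":0.004,"dy":0,"dz":-0.006,"turn":0},{"dx":0.004,"dy":0,"dz":-0.005,"turn":0},{"dx":0.005,"dy":0,"dz":-0.005,"turn":0},{"dx":0.005,"dy":0,"dz":-0.005,"turn":0},{"dx":0.006,"dy":0,"dz":-0.004,"turn":0},{"dx":0.006,"dy":0,"dz":-0.004,"turn":0},{"dx":0.0065,"dy":0,"dz":-0.003,"turn":0},{"dx":0.0065,"dy":0,"dz":-0.002,"turn":0},{"dx":0.007,"dy":0,"dz":-0.001,"turn":0},{"dx":0.007,"dy":0,"dz":-0.001,"turn":0},{"dx":0.006,"dy":0,"dz":0,"turn":0},{"dx":0,"dy":0,"dz":0,"turn":0}]' >/dev/null; python3 where.py
python3 - <<'E'
from cell import capture
import cv2,numpy as np
c=capture("scene")
cv2.imwrite("pics/d.png",cv2.resize(c["img"][120:280,260:420],None,fx=3.6,fy=3.6,interpolation=cv2.INTER_CUBIC)[:,:,::-1])
E
```

```text
t 6.2 p [0.5564 0.0508 0.1409] board -0.0084 0.0014 h 0.0559
tool x,y [0.136 0.991 0.001] [ 0.991 -0.136 -0.001] F [ 0.2 -0.3  0.2] along bx -0.3 w 0.000999583856649062
to pre (tool axes) [-0.0965  0.0007 -0.0892] j [-0.73  0.41  0.72  1.87 -0.32  0.98 -0.01]
```

View pics/d.png

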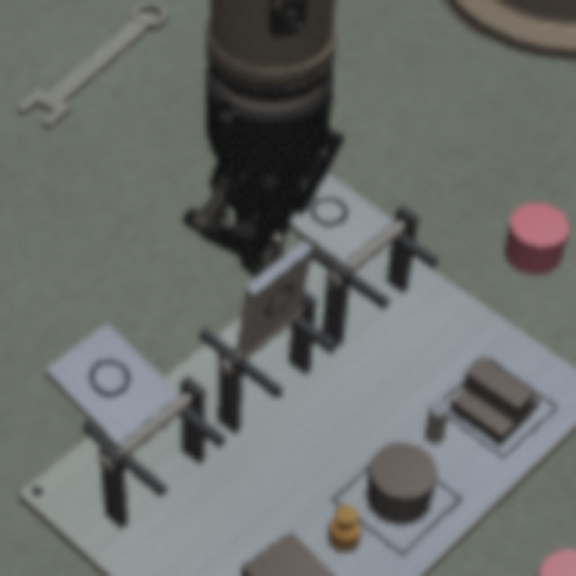

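The middle flag is just past upright (crop about 275,295), the finger is behind its bar face, and the neighbours are untouched. I'll continue over the top and down.

```bash
python3 -m creep '[{"dx":0.0055,"dy":0,"dz":0.001,"turn":0},{"dx":0.0055,"dy":0,"dz":0.001,"turn":0},{"dx":0.0053,"dy":0,"dz":0.002,"turn":0},{"dx":0.0053,"dy":0,"dz":0.002,"turn":0},{"dx":0.005,"dy":0,"dz":0.003,"turn":0},{"dx":0.005,"dy":0,"dz":0.003,"turn":0},{"dx":0.004,"dy":0,"dz":0.004,"turn":0},{"dx":0.004,"dy":0,"dz":0.004,"turn":0},{"dx":0.003,"dy":0,"dz":0.0045,"turn":0},{"dx":0.003,"dy":0,"dz":0.0045,"turn":0},{"dx":0.002,"dy":0,"dz":0.005,"turn":0},{"dx":0.002,"dy":0,"dz":0.005,"turn":0},{"dx":0,"dy":0,"dz":0,"turn":0}]' >/dev/null; python3 where.py
```

```text
t 7.3333 p [0.5626 0.0978 0.101 ] board 0.0389 0.002 h 0.016
tool x,y [ 0.138  0.99  -0.001] [ 0.99  -0.138 -0.002] F [0.5 0.2 0.2] along bx 0.3 w -0.0026846223414789933
to pre (tool axes) [-0.144   0.0012 -0.1289] j [-0.77  0.48  0.67  1.87 -0.37  0.92 -0.06]
```

```bash
python3 -m creep '[{"dx":0.001,"dy":0,"dz":0.004,"turn":0},{"dx":0.001,"dy":0,"dz":0.004,"turn":0},{"dx":0,"dy":0,"dz":0.002,"turn":0},{"dx":0,"dy":0,"dz":0,"turn":0}]' >/dev/null; python3 where.py|head -2; for i in 1 2 3; do python3 -m creep '[{"dx":0,"dy":0,"dz":0.002,"turn":0},{"dx":0,"dy":0,"dz":0,"turn":0}]'|grep 'pos\|force:'; done
```

```text
t 7.6667 p [0.5633 0.0992 0.0917] board 0.0404 0.0014 h 0.0067
tool x,y [ 0.139  0.99  -0.   ] [ 0.99  -0.139 -0.001] F [0.4 0.7 0. ] along bx 0.7 w -0.004191307576603489
tool_pos: [0.5636, 0.0992, 0.0901]
force: [-0.3, -0.8, 0.2]
grip_force: 0.0
tool_pos: [0.5639, 0.0993, 0.0891]
force: [-0.7, -0.7, 6.2]
grip_force: 2.8
tool_pos: [0.564, 0.0992, 0.0888]
force: [-6.5, 0.4, 16.9]
grip_force: 9.0
```

It has bottomed out at z 0.089 (flat) with 17 N. I'll retract straight up, move clear and look.

```bash
python3 -m creep '[{"dx":0,"dy":0,"dz":-0.005,"turn":0},{"dx":0,"dy":0,"dz":-0.015,"turn":0},{"dx":0,"dy":0,"dz":-0.03,"turn":0},{"dx":0,"dy":0,"dz":-0.03,"turn":0},{"dx":0,"dy":0,"dz":-0.03,"turn":0},{"dx":0,"dy":0,"dz":-0.03,"turn":0},{"dx":-0.03,"dy":0,"dz":0,"turn":0},{"dx":-0.03,"dy":0,"dz":0,"turn":0},{"dx":-0.03,"dy":0,"dz":0,"turn":0},{"dx":-0.03,"dy":0,"dz":0,"turn":0},{"dx":-0.03,"dy":0,"dz":0,"turn":0},{"dx":-0.03,"dy":0,"dz":0,"turn":0},{"dx":-0.03,"dy":0,"dz":0,"turn":0},{"dx":0,"dy":0,"dz":0,"turn":0},{"dx":0,"dy":0,"dz":0,"turn":0}]'
python3 - <<'E'
from cell import capture
import cv2,numpy as np
a=capture("top");b=capture("scene");np.savez("t2.npz",**a);np.savez("s2.npz",**b)
f=lambda i:cv2.resize(i,None,fx=2.7,fy=2.7,interpolation=cv2.INTER_CUBIC)
A=f(a["img"][100:275,215:350]);B=f(b["img"][155:330,262:420])
cv2.imwrite("pics/e.png",np.hstack([A,B])[:,:,::-1])
E
```

```text
time_s: 9.42
tool_pos: [0.5338, -0.1111, 0.2264]
tcp_rot: [0.0, 0.756, 0.654, 0.0]
force: [0.0, 1.3, 0.0]
gripper_width: -0.002
grip_force: 0.0
```

View pics/e.png

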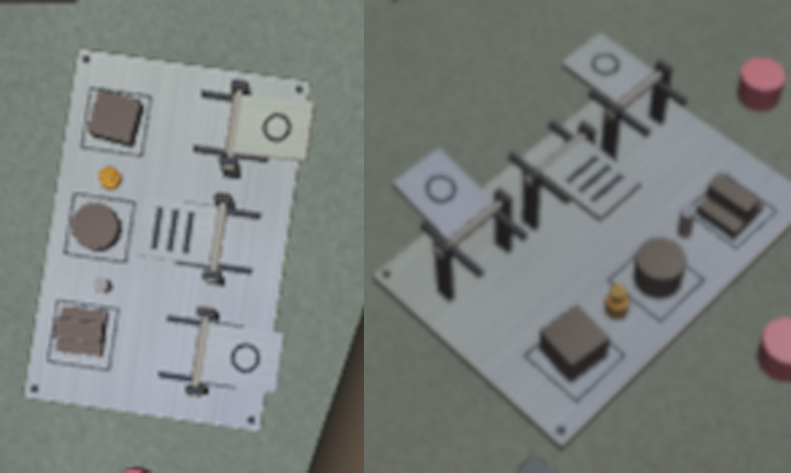

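Both views show the middle flag lying flat to the left with its three bars up (top crop about 173,230). The other two flags still show their rings, and the specimens, pin and weight have not moved. Handing in.

```bash
python3 -c "from cell import order; print(order.sign_off())"
```

```text
the job is handed in; nothing more can be done
None
```

I pushed the middle flag, the round specimen's station, over to the left; it now lies flat on its left rests with its bar face up. In the final images everything else on the board is where it was, and the job is handed in at about 9.5 s.

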